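Shut the sprung drawer of the curing unit on its catch and start the cure

ROBOT

A 6-joint arm with a two-finger parallel gripper is mounted at the origin on the work surface. World frame = base frame: x ahead of the robot, y to its left, z up, the work surface at z = 0. Lengths are in m, angles in rad, forces in N, time in s.
With the tool pointing down it reaches from about 0.25 to 0.775 m from the base axis. Payload 4 kg.
Tool frame: the origin (TCP) lies between the finger pads; the fingertips stand bot.nose_length ahead of it and the grasp point (between the pads) lies 11 mm behind it (bot.nose_length is the distance from the TCP to the fingertips, in m); z points along the fingers, y is the line along which they close (so a half turn about z gives the same grasp; the last joint's range is limited). The gripper opens to 94 mm and grips with 3 to 60 N. Pads are 16 mm wide; open, the fingers measure 119 mm over their backs; the gripper's body (75 mm by 177 mm) begins 78 mm behind the grasp point.
Start: joints at [-1.26, 0.087, 1.371, -0, 1.684, -0.103], TCP at [0.221, -0.504, 0.214] pointing down, gripper open.
Joint ranges: [-3.1, 3.1], [-0.76, 2.03], [0.27, 2.55], [-1.08, 4.22], [0.17, 2.65], [-2.57, 2.57]. Speed limits (rad/s): [2.79, 2.79, 3.14, 3.14, 3.14, 3.14].

INTERFACE

Orientations are given as a rotation vector (axis times angle).
In Python, from plant import telemetry, cams, workorder, bot gives the robot as it stands.
- The arm moves only by the shell command python3 -m jog 'ROWS' [FORCE]. ROWS is JSON, a list of rows, each a list of 3 entries, a list of its own where there are three numbers: the finger opening in cm, from 0 to 9.4, then the shift along the tool's x, y, z in cm, then the turn about the tool's z in rad. A call has 1 to 10 rows; each row is the pose to reach, as a shift and turn from the pose commanded when the call began, along the tool's axes at that moment; what a row does not reach only later rows make up. A row lasts 1/10 s, in which the tool goes at most 50 mm and 8.59 degrees, less where a joint would pass 70% of its speed; a pose out of reach is approached as far as the arm can. A call with a gripper value outside its range is refused whole. The fingers move at their own pace and stop on an object; FORCE is the grip in N (left out, the last holds). Time passes only in rows, so rows that repeat a pose let the fingers close. It gives the time, the measured TCP pose, the force, the opening and the grip force at its end, in the units of the state.
- telemetry.read_state(): the state, without advancing time (a new reading comes with each control period).
- cams.read_camera(name): name is "scene" or "top" or "wrist"; returns a dict with "img" (384x512x3 uint8, red, green, blue), "K" (3x3 intrinsics, pixels), "position" and "attitude" of the camera in the world. Camera axes: x right, y down, z forward; pixel columns grow to the right and rows downward; lengths in m; the calibration is good to about 2 mm. The wrist camera is an equidistant fisheye: a pixel r from the principal point sees the ray r / f radians off the axis. A picture is of the moment at which its call begins. There is no depth.
- workorder.finish_job(): hands the job in; it is judged then, once.
The state is a dict: "time_s": time; "joint_positions": joint angles; "joint_velocities": joint speeds; "joint_torque": joint torques, N m; "tcp_pos": TCP position; "tool_rot": TCP orientation; "force": force on the tool from outside, world axes, zero at the start; "ft_torque": the same for the moment, N m; "width": opening from 0.0 (shut) to 1.0 (fully open); "grasp_force": force on a finger pad.
Only numpy, scipy, OpenCV 4.12 (cv2) and the standard library are available. Lean on these libraries where they do the work, as an engineer would, in place of code of your own. Each camera call takes 0.05 s, during which the arm holds its last target. There are 200 camera calls.

TASK

The sprung drawer of the light-curing unit stands open with a plaster cast in it. Push the drawer in by its front, past its catch, and let it spring back so that the catch holds it shut by itself; then press the round start button on top of the unit and take the hand away. Only push and press: do not touch the cast in the drawer, lift nothing, and leave the other things on the bench where they are.

Things in the scene. Friction and masses are not known exactly. Their poses are not given: they have to be found in the camera images.
- unit: Light-curing unit: low white box fixed to the bench, 240 deep (x), 240 wide (y), 100 mm high; a grey lamp housing (126 x 200 mm) on the rear of its top is 24 mm higher. Origin: centre of its underside, z = 0. x points from its front to its back (the way the drawer is pushed), within 0.3 rad of straight away from the robot; y to its left, z up. The case's front is the plane x = -120 mm.
- drawer (a joint): Drawer travel inwards, m. 0: open, held so by its spring; 0.080: home against the case (hard stop). Pushed beyond 0.074, a stop pin drops into a hook on the drawer: let go, it springs back and stays caught at 0.070, its front 10 mm off the case. Let go short of that, it springs open again. Spring: 3 N open to 7 N home; about 2 N more while the pin is being lifted or at 0.1 m/s.
- drawer_face (a point): Centre of the outer face of the drawer's front, where to push, 46 mm above the bench. The front is a plain upright white panel facing the robot, 220 wide, 68 high (12 to 80 mm above the bench), 14 mm thick, no handle. Axes as the unit's. It is 214 mm in front of the unit's origin when open, 144 mm when caught, 134 mm when home.
- start_top (a point): Centre of the top of the round start button: 24 mm across, in a steel collar 40 mm across and 12 mm high, at the left of the front strip of the unit's top; 80 mm in front of and 45 mm to the left of the unit's origin, 121 mm above the bench when up. Right of it stands a small timer dial (22 mm across, 12 mm high), fixed, of no use here.
- start (a joint): How far the start button is pressed, m: 0 up, 0.005 fully down (about 5 N). It counts as pressed beyond 0.003 and springs up again.
- release_key (a point): Middle of the top of the catch's release key: a rectangular black rocker, 24 x 30 mm, at the right front edge of the unit's top (105 mm in front of and 80 mm to the right of its origin, 112 mm above the bench). Pressed right down (6 mm, about 20 N) it lets the caught drawer spring open; not needed here.
- cast: Plaster cast standing loose in the drawer, about 56 mm behind the outer face of the drawer's front: seven-sided trimmed base 66 mm across, 34 mm high in all, with a grey horseshoe-shaped resin impression tray on it. Origin: centre of its underside, 18 mm above the bench. Not to be touched.
- spare: Second plaster cast, with bare teeth, loose on the bench at the right of the unit, 66 mm across, 29 mm high. Origin: centre of its underside. Bystander.
- bowl: Red mixing bowl, 120 mm across, 62 mm high, loose on the bench at the left of the unit. Origin: centre of its underside. Bystander.
- dish: Small glass dish, 84 mm across, 16 mm high, loose on the bench at the right in front of the unit. Origin: centre of its underside. Bystander.
- knife: Plaster spatula, 206 mm long, 24 mm wide, round-ended steel blade and wooden handle (14 mm thick), lying on the bench at the left in front of the unit. Origin: at its middle, on the bench. Bystander.

How it is judged:
On the way, in this order (a step that is already met when the one before it is completed fails the run):
1. the drawer has been pushed in past its catch and let go, and the catch holds it shut with nothing touching it (value of joint drawer between 0.067 and 0.073 m and velocity of joint drawer between -0.004 and 0.004 m/s and contact force between each of the fingers, the arm and unit below 0.3 N), for 0.2 s.
2. the start button is pressed while the drawer is caught shut (value of joint start above 0.003 m and value of joint drawer between 0.067 and 0.073 m), for 0.05 s.
At the end, for the whole second after the job is handed in: the drawer rests on its catch (joint 67 to 73 mm), the start button is up again, the cast stands upright in the drawer, and the other things are within 20 mm of where they stood (value of joint drawer between 0.067 and 0.073 m and velocity of joint drawer between -0.004 and 0.004 m/s and value of joint start below 0.0015 m and x of cast in the frame of drawer_face between 0.035 and 0.095 m and angle between cast's own z axis and vertical below 0.2 rad and height (world z) of cast below 0.03 m and distance of each of spare, bowl, dish, knife from where it was at the start of the episode below 0.02 m); the robot touches nothing.
It fails at once if the cast in the drawer is touched (contact force between any of the fingers, the arm and cast above 0.3 N).
It fails at once if the cast in the drawer is lifted, tipped or thrown out of its place (more than about 35 mm towards the back of the drawer) (not (x of cast in the frame of drawer_face between 0.035 and 0.095 m and angle between cast's own z axis and vertical below 0.2 rad and height (world z) of cast below 0.03 m)).
It fails at once if a bystander is lifted or moved more than 20 mm (distance of any of spare, bowl, dish, knife from where it was at the start of the episode above 0.02 m).
It also fails if it takes over 42 s, if anything falls off the work surface, if the arm or the gripper's body presses on something with over 40 N, if the wrist force passes 120 N, or if a joint passes its speed limit or range.

## Working session

There is one attempt and no reset: what is moved stays moved. The work goes in short steps, Python scripts to look and compute and a shell command to move; the robot and the scene stay as the last step left them, time stands still between calls to the robot, and variables do not carry over. Pictures are saved under pics/ and viewed, at most 10 in all, crops included, and the job is handed in when it is done.

```bash
mkdir -p pics
python3 - <<'E'
from plant import telemetry, cams, bot
import cv2,numpy as np
s=telemetry.read_state();print(s['time_s'],s['tcp_pos'],s['tool_rot'],bot.nose_length)
for n in ("scene","top"):
    c=cams.read_camera(n);cv2.imwrite(f"pics/{n}0.png",c['img'][:,:,::-1]);np.savez(f"{n}.npz",**c)
    print(n,c['K'].tolist(),c['position'],c['attitude'])
E
```

```text
0.0 [ 0.22096483 -0.50308394  0.21229804] [-3.07242491e+00 -6.44895846e-01  3.54091236e-04] 0.008
scene [[453.47885811127594, 0.0, 254.56477660633627], [0.0, 453.47885811127594, 194.53547873649072], [0.0, 0.0, 1.0]] [1.23921789 0.40515066 0.82323096] [-1.23999018 -2.28859955  0.94882433]
top [[399.6239805923462, 0.0, 252.89584059323104], [0.0, 399.6239805923462, 188.30089553625086], [0.0, 0.0, 1.0]] [0.47548192 0.02595287 1.15896396] [-2.15833822  2.15520946 -0.15550676]
```

View pics/scene0.png

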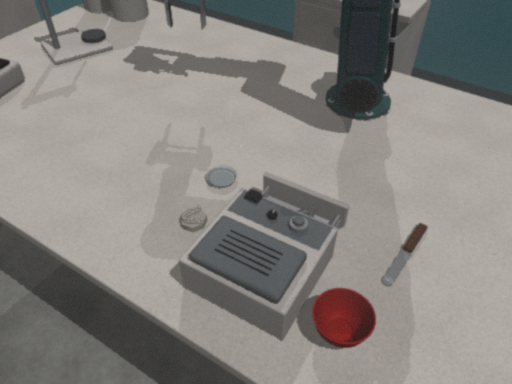

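View pics/top0.png

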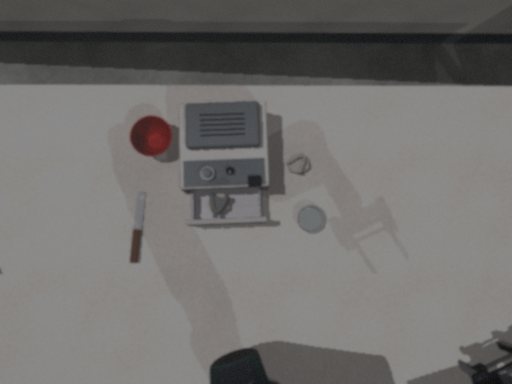

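The top view shows the unit (cols 180-268, rows 100-190), the open drawer's front at row ~223, the button at (207,173), the dial at (230,171) and the rocker at (255,181). The knife (135,230) and the dish (311,219) stand clear of the push line.

```bash
cat > h.py <<'E'
import numpy as np,cv2
from scipy.spatial.transform import Rotation as R
def cast(c,px,z):
    px=np.atleast_2d(np.array(px,float));d=np.c_[px,np.ones(len(px))]@np.linalg.inv(c['K']).T@R.from_rotvec(c['attitude']).as_matrix().T
    return c['position']+d*((z-c['position'][2])/d[:,2])[:,None]
def proj(c,p):
    q=(np.atleast_2d(p)-c['position'])@R.from_rotvec(c['attitude']).as_matrix()@c['K'].T
    return q[:,:2]/q[:,2:]
E
python3 - <<'E'
from h import *
c=dict(np.load('top.npz'));im=c['img'];g=im.max(2).astype(int)
sub=np.zeros(g.shape,bool);sub[95:195,175:275]=1
# lamp housing
m=((g<115)&sub).astype(np.uint8)
n,l,st,ce=cv2.connectedComponentsWithStats(m)
for i in range(1,n):
    if st[i,4]>15:
        r=cv2.minAreaRect(np.argwhere(l==i)[:,::-1].astype(np.float32)); print(st[i],ce[i],r)
m=((g<45)&sub).astype(np.uint8)
n,l,st,ce=cv2.connectedComponentsWithStats(m)
for i in range(1,n):
    if st[i,4]>8: print('dark',st[i],ce[i],cast(c,ce[i],.112))
for x in (195,210,225,240,255): print(x,g[212:232,x])
cr=cv2.resize(im[90:235,170:280,::-1],None,fx=4,fy=4,interpolation=cv2.INTER_CUBIC)
cv2.imwrite('pics/crop.png',cv2.convertScaleAbs(cr,alpha=1.4))
E
```

```text
[ 184  101   79   50 3696] [223.12662338 125.36444805] ((223.2286834716797, 125.40254974365234), (48.07648849487305, 77.80753326416016), 87.95458984375)
[ 181  113   94   82 3584] [232.80133929 172.34095982] ((227.5, 153.5), (81.0, 93.0), 90.0)
[175 125   5  37 168] [176.88095238 143.13095238] ((177.0, 143.0), (36.0, 4.0), 90.0)
dark [227 168   7   5  18] [230.22222222 169.61111111] [[0.66652503 0.07574389 0.112     ]]
dark [249 176  12  10 109] [254.42201835 180.62385321] [[0.63705297 0.01138641 0.112     ]]
195 [ 75  76  76  74  73  74  78  95 112 126 123 118 103  91 104 126 136 134
 133 132]
210 [125 130 132 132 131 131 126 123 123 124 118 103  82  82  90  98 115 128
 136 138]
225 [ 74  80  93 105 107 104 106 118 127 123 113  95  83  91  93  97 112 131
 137 137]
240 [127 129 129 128 126 126 124 126 123 119 106  87  87  89  95 112 130 136
 137 141]
255 [126 126 128 126 121 120 122 125 123 110  89  82  87  97 112 127 136 137
 139 138]
```

View pics/crop.png

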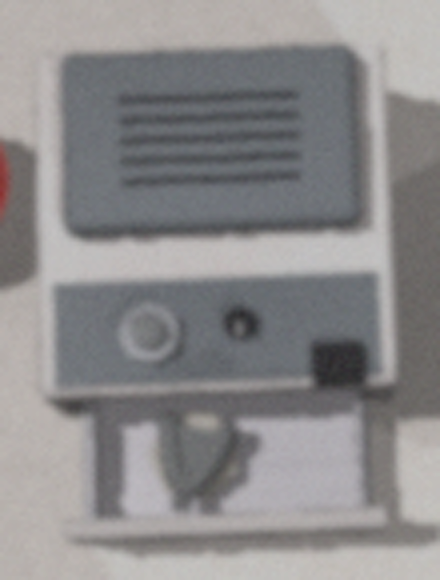

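The enlarged crop shows the button centre at crop (150,332), which is full-image (207.1,172.6), and the key at (254.4,180.6). The drawer front's top edge runs along crop row ~525.

Run:
```python
from h import *
from plant import telemetry
c=dict(np.load('top.npz'))
b=cast(c,[207.1,172.6],.121)[0];k=cast(c,[254.4,180.6],.112)[0]
v=b-k;yaw1=np.arctan2(v[1],v[0])-np.arctan2(.125,.025)
r=((223.2286834716797,125.40254974365234),(48.07648849487305,77.80753326416016),87.95458984375)
p=cast(c,cv2.boxPoints(r),.122);e=[p[i]-p[i-1] for i in range(4)]
print(b,k,np.linalg.norm(v[:2]),yaw1,[np.arctan2(x[1],x[0])%(np.pi/2) for x in e],[np.linalg.norm(x) for x in e],p.mean(0))
# front's top edge in the image (crop coordinates)
q=cast(c,[[170+70/4,90+530/4],[170+385/4,90+517/4]],.08);w=q[0]-q[1];print('front',q,np.arctan2(w[1],w[0])-np.pi/2)
yaw=(yaw1+np.arctan2(w[1],w[0])-np.pi/2)/2
s=telemetry.read_state();T=R.from_rotvec(s['tool_rot']).as_matrix();print(T.round(3))
for y in (yaw1,yaw):
  M=R.from_euler('z',y).as_matrix()
  o=((b-M@[-.08,.045,.121])+(k-M@[-.105,-.08,.112]))/2
  print('yaw',y,'o',o,'face',o+M@[-.214,0,.046],'btn',o+M@[-.08,.045,.121],'lampcentre x?',M.T@(p.mean(0)-o))
```

```text
[0.65673582 0.13606913 0.121     ] [0.6371168 0.0114448 0.112    ] 0.12615914243628007 0.04125173860235143 [np.float64(0.05817244475051907), np.float64(0.04160169127391855), np.float64(0.03232207668649867), np.float64(0.03969265093340835)] [np.float64(0.132338256162259), np.float64(0.20951574851705604), np.float64(0.132719238631317), np.float64(0.20609171409378918)] [0.7851952  0.09482223 0.122     ]
front [[ 0.52765567  0.19087841  0.08      ]
 [ 0.53666765 -0.0209921   0.08      ]] 0.04250968157669788
[[ 0.916  0.402 -0.001]
 [ 0.402 -0.916  0.002]
 [ 0.    -0.002 -1.   ]]
yaw 0.04125173860235143 o [7.38625918e-01 9.50567796e-02 4.85722573e-17] face [0.52480797 0.08623141 0.046     ] btn [0.65683817 0.13671929 0.121     ] lampcentre x? [ 0.04651999 -0.00215487  0.122     ]
yaw 0.04188071008952465 o [7.38612502e-01 9.51144518e-02 4.85722573e-17] face [0.52480015 0.0861546  0.046     ] btn [0.65679857 0.13672552 0.121     ] lampcentre x? [ 0.04652961 -0.00224231  0.122     ]
```

```bash
python3 -m jog '[[0,[1,-1,0],0.05],[0,[3.5,-3.5,0],0.13],[0,[6.5,-6.5,0],0.22],[0,[9.5,-9.5,0],0.31],[0,[12.5,-12.5,0],0.372],[0,[15.5,-15.5,0],0.372],[0,[18.5,-18,0],0.372],[0,[21.5,-21,0],0.372],[0,[24,-23,0],0.372],[0,[25,-24,0],0.372]]' 10
python3 - <<'E'
from h import *
from plant import telemetry
s=telemetry.read_state();T=R.from_rotvec(s['tool_rot']).as_matrix();print(T.round(3),s['tcp_pos'],s['force'])
print(T.T@(np.array([.465,.084,.2])-s['tcp_pos'])*100)
E
```

```text
time_s: 1.1
tcp_pos: [0.3541, -0.1808, 0.2132]
tool_rot: [-3.14, -0.071, -0.0]
force: [-0.8, -0.1, -0.5]
width: 0.187
grasp_force: 0.0
[[ 0.999  0.045  0.   ]
 [ 0.045 -0.999  0.001]
 [ 0.    -0.001 -1.   ]] [ 0.35409692 -0.18084261  0.21319695] [-0.79379434 -0.05708327 -0.53225141]
[ 12.27008461 -25.95751014   1.34360658]
```

```bash
python3 -m jog '[[0,[1,-2,0],0],[0,[3,-6,0],0],[0,[5,-10,0],0],[0,[7,-14.5,0],0],[0,[9,-19,0],0],[0,[11,-23,0],0],[0,[12,-25.5,2],0],[0,[12.2,-26,5],0],[0,[12.2,-26,9],0],[0,[12.2,-26,12],0]]'
python3 - <<'E'
from h import *
from plant import telemetry,cams
s=telemetry.read_state();T=R.from_rotvec(s['tool_rot']).as_matrix();print(T.round(3),s['tcp_pos'],s['force'])
print(T.T@(np.array([.465,.084,.053])-s['tcp_pos'])*100)
c=cams.read_camera('top');cv2.imwrite('pics/t2.png',cv2.resize(c['img'][80:300,110:350,::-1],None,fx=2.5,fy=2.5))
E
```

```text
time_s: 2.1
tcp_pos: [0.4633, 0.082, 0.0907]
tool_rot: [3.141, 0.068, -0.005]
force: [0.6, -0.7, 0.3]
width: 0.007
grasp_force: 0.0
[[ 0.999  0.043 -0.003]
 [ 0.043 -0.999 -0.   ]
 [-0.003  0.    -1.   ]] [0.46332294 0.08204975 0.09070669] [ 0.62112462 -0.65580087  0.30529927]
[ 0.18708048 -0.18834542  3.7700969 ]
```

View pics/t2.png

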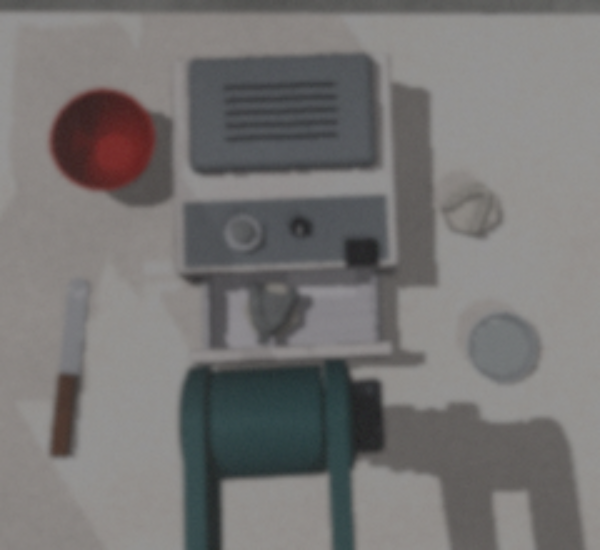

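Pic: the wrist is centred just in front of the drawer front, and the knife, dish and bowl are clear. Descending and closing in on the face.

```bash
python3 -m jog '[[0,[0,-0.2,1.5],0],[0,[0,-0.2,3],0],[0,[0,-0.2,3.8],0],[0,[1,-0.2,3.8],0],[0,[2,-0.2,3.8],0],[0,[3,-0.2,3.8],0],[0,[3.8,-0.2,3.8],0],[0,[4.4,-0.2,3.8],0],[0,[4.8,-0.2,3.8],0],[0,[5.2,-0.2,3.8],0]]'
```

```text
time_s: 3.15
tcp_pos: [0.5167, 0.0857, 0.0554]
tool_rot: [3.141, 0.066, -0.0]
force: [-0.2, 0.3, 1.3]
width: 0.005
grasp_force: 0.0
```

```bash
python3 -m jog '[[0,[0.3,0,0],0],[0,[0.7,0,0],0],[0,[1.2,0,0],0],[0,[1.8,0,0],0],[0,[2.4,0,0],0],[0,[3,0,0],0],[0,[3.6,0,0],0],[0,[4.1,0,0],0],[0,[4.5,0,0],0],[0,[4.8,0,0],0]]'
```

```text
time_s: 4.15
tcp_pos: [0.5637, 0.0876, 0.0554]
tool_rot: [3.141, 0.066, -0.004]
force: [-5.7, -1.3, 4.3]
width: 0.007
grasp_force: 3.1
```

```bash
python3 -m jog '[[0,[0.3,0,0],0],[0,[0.7,0,0],0],[0,[1.1,0,0],0],[0,[1.5,0,0],0],[0,[1.9,0,0],0],[0,[2.2,0,0],0],[0,[2.5,0,0],0],[0,[2.7,0,0],0],[0,[2.8,0,0],0],[0,[2.8,0,0],0]]'
```

```text
time_s: 5.15
tcp_pos: [0.5914, 0.0887, 0.0554]
tool_rot: [3.141, 0.066, -0.005]
force: [-7.3, -0.5, 3.7]
width: 0.006
grasp_force: 3.2
```

```bash
for i in 1; do python3 -m jog '[[0,[0.1,0,0],0],[0,[0.2,0,0],0],[0,[0.3,0,0],0],[0,[0.4,0,0],0],[0,[0.4,0,0],0]]'; done
```

```text
time_s: 5.65
tcp_pos: [0.5952, 0.0889, 0.0554]
tool_rot: [3.14, 0.066, -0.005]
force: [-6.5, -0.4, 4.2]
width: 0.002
grasp_force: 3.4
```

```bash
python3 -m jog '[[0,[0.1,0,0],0],[0,[0.2,0,0],0],[0,[0.3,0,0],0],[0,[0.4,0,0],0],[0,[0.4,0,0],0]]'
```

```text
time_s: 6.15
tcp_pos: [0.5967, 0.089, 0.0554]
tool_rot: [3.14, 0.066, -0.014]
force: [-13.1, -1.8, 9.1]
width: 0.006
grasp_force: 6.7
```

The force has doubled and motion has stalled, so the drawer is home. Retreating gently.

```bash
python3 -m jog '[[0,[-0.2,0,0],0],[0,[-0.5,0,0],0],[0,[-0.8,0,0],0],[0,[-1.1,0,0],0],[0,[-1.5,0,0],0],[0,[-2.2,0,0],0],[0,[-3.2,0,0],0],[0,[-4.2,0,0],0],[0,[-5.2,0,0],0],[0,[-5.5,0,0],0]]'
python3 - <<'E'
from h import *
from plant import telemetry,cams
s=telemetry.read_state();print(s['tcp_pos'],s['force'])
for n in ('top','scene'):
  c=cams.read_camera(n);im=c['img'][90:240,160:290] if n=='top' else c['img'][150:350,160:400]
  cv2.imwrite(f'pics/{n}3.png',cv2.resize(im[:,:,::-1],None,fx=2.5,fy=2.5)) if n=='scene' else cv2.imwrite('pics/top3.png',cv2.resize(im[:,:,::-1],None,fx=4,fy=4))
E
```

```text
time_s: 7.15
tcp_pos: [0.5442, 0.0869, 0.0554]
tool_rot: [3.141, 0.066, -0.0]
force: [0.6, 0.0, -0.5]
width: 0.002
grasp_force: 0.0
[0.5441987 0.0869237 0.0554311] [ 0.62273504  0.04373279 -0.51100528]
```

View pics/top3.png

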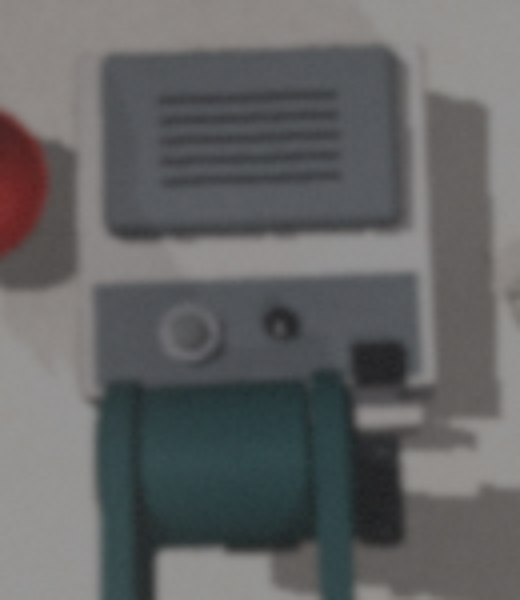

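The drawer front's right end shows at crop row ~410, just off the case front, so the drawer is caught. The tool is clear with zero force. Going up and over the button.

```bash
python3 -m jog '[[0,[0,0,-2],0],[0,[0,0,-5.5],0],[0,[0,0,-9],0],[0,[1,-0.5,-10.5],0],[0,[4,-1.6,-10.5],0],[0,[7,-2.8,-10.5],0],[0,[10,-4,-10.5],0],[0,[11.3,-4.5,-10.5],0],[0,[11.5,-4.5,-10.5],0],[0,[11.5,-4.5,-10.5],0]]'
python3 - <<'E'
from h import *
from plant import telemetry,cams
s=telemetry.read_state();print(s['tcp_pos'],s['force'])
c=cams.read_camera('scene');im=c['img'][160:310,200:360]
cv2.imwrite('pics/s4.png',cv2.resize(im[:,:,::-1],None,fx=4,fy=4))
print(proj(c,[[.6568,.1367,.121],s['tcp_pos']-[0,0,.008]])-[200,160])
E
```

```text
time_s: 8.25
tcp_pos: [0.6585, 0.1365, 0.16]
tool_rot: [3.141, 0.066, -0.001]
force: [-0.5, -0.3, -0.3]
width: 0.004
grasp_force: 0.0
[0.65848742 0.13651373 0.15998655] [-0.51000572 -0.26020723 -0.334842  ]
[[97.66605252 58.70683228]
 [98.25447665 48.96151904]]
```

View pics/s4.png

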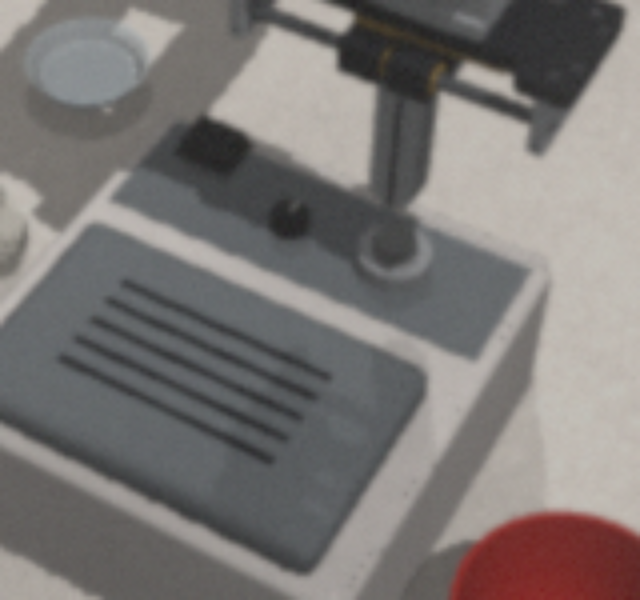

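The closed fingertips (crop ~393,200) stand above the button top (395,235), which matches the projection at (391,235). The drawer stays shut. Pressing.

```bash
python3 -m jog '[[0,[-0.1,0,1],0],[0,[-0.1,0,2],0],[0,[-0.1,0,2.6],0],[0,[-0.1,0,2.9],0],[0,[-0.1,0,3.1],0],[0,[-0.1,0,3.3],0],[0,[-0.1,0,3.45],0],[0,[-0.1,0,3.55],0],[0,[-0.1,0,3.55],0],[0,[-0.1,0,3.55],0]]'
```

```text
time_s: 9.3
tcp_pos: [0.6573, 0.1366, 0.1255]
tool_rot: [3.141, 0.066, 0.0]
force: [-3.3, -1.1, 4.2]
width: 0.004
grasp_force: 2.0
```

```bash
python3 -m jog '[[0,[0,0,0.1],0],[0,[0,0,0.2],0],[0,[0,0,0.3],0],[0,[0,0,0.4],0],[0,[0,0,0.4],0]]'
```

```text
time_s: 9.8
tcp_pos: [0.6576, 0.1366, 0.1242]
tool_rot: [3.141, 0.066, 0.003]
force: [-6.1, -1.0, 12.8]
width: 0.007
grasp_force: 6.1
```

The button is on its stop (12.8 N, at 0.124). Lifting off and backing away.

```bash
python3 -m jog '[[0,[0,0,-0.5],0],[0,[0,0,-1.2],0],[0,[0,0,-3],0],[0,[0,0,-5.5],0],[0,[-1,0,-8.5],0],[0,[-4,0,-10],0],[0,[-8,0,-10],0],[0,[-12,0,-10],0],[0,[-15,0,-10],0],[0,[-16,0,-10],0]]'
python3 - <<'E'
from h import *
from plant import cams
a=cams.read_camera('scene')['img'][150:350,160:400];b=cams.read_camera('top')['img'][80:280,110:350]
cv2.imwrite('pics/end.png',cv2.resize(np.hstack([a,b])[:,:,::-1],None,fx=1.66,fy=1.66))
E
```

```text
time_s: 10.8
tcp_pos: [0.4961, 0.1303, 0.2211]
tool_rot: [-3.14, -0.067, -0.002]
force: [0.1, 1.2, 0.4]
width: 0.007
grasp_force: 0.0
```

View pics/end.png

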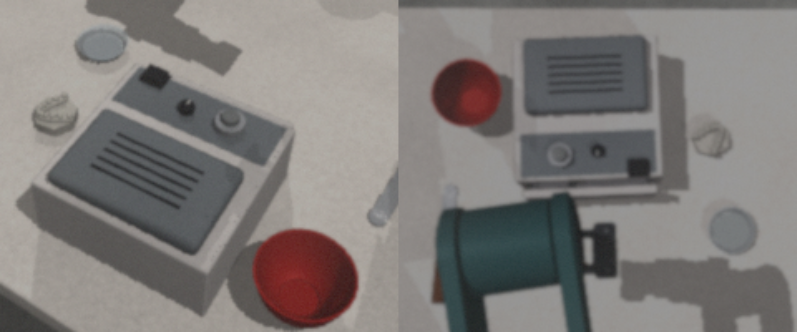

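The drawer front (right view, row ~190) stays close to the case. The button at (559,153) is free, and the bystanders in view are unmoved, with most of the knife hidden behind the arm.

```bash
python3 -c "
from plant import workorder
print(workorder.finish_job())"
```

```text
the job is handed in; nothing more can be done
None
```

I pushed the drawer past its catch, where it stayed shut by itself, then pressed the start button to its stop, took the hand clear and handed the job in at about 11 s; the hand-in gave no verdict.

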